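# Scrub the tall beaker with the bottle brush

## Robot

A 7-joint arm with a two-finger parallel gripper is mounted at the origin on the work surface. World frame = base frame: x ahead of the robot, y to its left, z up, the work surface at z = 0. Lengths are in m, angles in rad, forces in N, time in s.
With the tool pointing down it reaches from about 0.4 to 0.85 m from the base axis. Payload 10.4 kg.
Tool frame: the origin (TCP) lies at the very end of the fingers, on their centre line; the grasp point (between the pads) lies 19 mm behind it; z points along the fingers, x is the direction in which the jaws open and shut, and the axes are right-handed (so a half turn about z gives the same grasp; the last joint's range is limited). The gripper opens to 87 mm and grips with 3 to 60 N. Pads are 19 mm wide; open, the fingers measure 117 mm over their backs; the gripper's body (75 mm by 190 mm) begins 51 mm behind the grasp point.
Start: joints at [-1.154, 0.332, -0.065, 1.46, 0.022, 1.35, -0.088], TCP at [0.266, 0.566, 0.223] pointing down, gripper open.
Joint ranges: [-2.6, 2.6], [-0.5, 2.12], [-1.47, 1.34], [0.16, 2.42], [-1.27, 4.41], [0.06, 2.06], [-2.6, 2.6]. Speed limits (rad/s): [2.22, 2.22, 2.79, 2.79, 3.14, 3.14, 3.14].

## Interface

Orientations are given as a unit quaternion [x, y, z, w].
In Python, from bench import r, eyes, order gives the robot as it stands.
- The arm moves only by the tool send_rows, never from a script. Its argument "targets" is text: rows parted by semicolons, each of 7 numbers parted by spaces: the turn, a rotation vector about the tool's x, y, z in rad, then the shift along the tool's x, y, z in mm, then the gripper command: -1 is fully open, 1 is shut, values between are in proportion. A call has 1 to 5 rows; each row shifts and turns the commanded pose from where the row before left it, along the tool's axes as they then stand; what a row does not reach is not made up. A row lasts 1/12 s, in which the tool goes at most 41.7 mm and 7.16 degrees, less where a joint would pass 70% of its speed; a pose out of reach is approached as far as the arm can. A call with a gripper value outside its range is refused whole. The fingers move at their own pace and stop on an object; "squeeze" is the grip in N (left out, the last holds). Time passes only in rows, so rows that do not move let the fingers close. It gives the time, the measured TCP pose, the force and the opening at its end, in the units of the state.
- r.read_state(): the state, without advancing time (a new reading comes with each control period).
- eyes.camera(name): name is "scene" or "top" or "wrist"; returns (picture, depth): 420x560x3 uint8, red, green, blue; 420x560 float32, m along the optical axis (not along the pixel's ray), 0 where there is no reading.
- eyes.camera_info(name): a dict with "fovy" (degrees; the focal length in pixels is half the picture's height over the tangent of half this angle, whatever the lens; pixels are square), "cx", "cy" (the principal point, pixels), "rvec" (rotation vector, rad) and "tvec" (3), from world to camera coordinates, as OpenCV has them. Camera axes: x right, y down, z forward; pixel columns grow to the right and rows downward; lengths in m; the calibration is good to about 2 mm. A picture is of the moment at which its call begins: read the wrist's pose just before it. camera_info takes no time and is no camera call; for the wrist camera it gives the pose at the moment of the call.
- order.close_job(): hands the job in, once; it reports no verdict.
Trained networks look in the newest picture that a camera, given by its name, has taken for a name from the list of things; names that differ only in an ending like _2 or _b are one class to them, and where a whole thing is asked for, a point or a joint stands for the part that bears it (a point fixed in the world has none). Each returns a list of dicts, best first, with "confidence" (0 to 1); they miss things now and then, are a little off and sometimes report something else, mostly with a low value. They report only what shows in the picture. A call takes as long as a camera call. They do not tell look-alikes from the thing itself.
- eyes.search_frame(camera, name): "xyz" ([x, y, z] in m, in the coordinates of the camera as it stood for that picture, good to about 4 mm: the middle of the surface that is visible of it).
- eyes.trace(camera, name): "mask" (420x560 bool, what is visible of it).
The state is a dict: "time": time; "joint_positions": joint angles; "joint_vel": joint speeds; "joint_torque": joint torques, N m; "ee_pos": TCP position; "eef_rot": TCP orientation; "ft_force": force on the tool from outside, world axes, zero at the start; "torque": the same for the moment, N m; "width": finger opening in m.
Only numpy, scipy, OpenCV 4.12 (cv2) and the standard library are available. Lean on these libraries where they do the work, as an engineer would, in place of code of your own. Each camera call takes 0.05 s, during which the arm holds its last target.

## Task

Take the bottle brush from its steel pot and scrub the inside of the tall white beaker: push the bristles down to the bottom three times, drawing them up between pushes until the top of the bristles is about level with the rim. Then stand the brush back in its pot and let go. Keep the tall beaker standing in its place and leave the low wide beaker alone.

Things in the scene. Friction and masses are not known exactly. Their poses are not given: they have to be found in the camera images.
- brush_grip (a point): Middle of the upright round grey handle (22 mm thick, 80 mm long) of the loose bottle brush (210 mm long, about 90 g); z points along the brush to the handle top, 35 mm above this point. 45 mm below it begins an 8 mm steel stem; from 110 to 175 mm below it is the stiff round bristle head, 45 mm wide with a flat end. It starts upright on that end in the steel pot.
- brush_tip (a point): The lower end of the same brush: centre of the flat end of the bristle head, 175 mm below brush_grip along the brush; z along the brush towards the handle.
- tall_beaker: The vessel to scrub: loose, open, straight-sided round white plastic beaker, 120 mm tall, 82 mm outer and 74 mm inner diameter (walls 4 mm), inner floor 5 mm above its underside, about 250 g. Origin at the centre of its underside, z up.
- pot: The brush's holder: open round steel pot, fixed to the bench, 70 mm tall, 80 mm outer and 72 mm inner diameter, inner floor 5 mm above its underside. Origin at the centre of its underside, z up. The brush stands in it at the start and must end in it.
- low_beaker: Bystander: loose low wide white plastic beaker, 65 mm tall, 100 mm outer diameter. Origin at the centre of its underside, z up. (Pot, both beakers and an amber bottle 125 mm tall stand in a row in no fixed order; a tube rack 100 mm tall stands beyond.)
Mind the look-alikes: they are no part of the job. What is shaped like the part that bears brush_grip but turquoise is not meant. Leave any pink look-alike of the tall_beaker alone.

How it is judged:
On the way, in this order (a step that is already met when the one before it is completed fails the run):
1. the bristles are pushed down to the bottom inside the tall beaker (end of the bristles less than 22 mm above the inner floor) (z of brush_tip in the frame of tall_beaker below 0.027 m and horizontal distance between brush_tip and tall_beaker below 0.036 m), for 0.05 s.
2. the bristles are drawn up inside the tall beaker (end of the bristles at least 40 mm above the inner floor, still within or over the mouth) (z of brush_tip in the frame of tall_beaker above 0.045 m and horizontal distance between brush_tip and tall_beaker below 0.036 m), for 0.05 s.
3. the bristles are pushed down to the bottom inside the tall beaker (end of the bristles less than 22 mm above the inner floor) (all of step 1), for 0.05 s.
4. the bristles are drawn up inside the tall beaker (end of the bristles at least 40 mm above the inner floor, still within or over the mouth) (all of step 2), for 0.05 s.
5. the bristles are pushed down to the bottom inside the tall beaker (end of the bristles less than 22 mm above the inner floor) (all of step 3), for 0.05 s.
At the end, for the whole second after the job is handed in: Brush bristles-down in its pot (bristle end within 34 mm of the pot's axis, under 30 mm above its underside, tilt under 34 deg); tall beaker upright (10 deg) within 40 mm of its start; low beaker upright (10 deg) within 30 mm of its start (z of brush_tip in the frame of pot below 0.03 m and horizontal distance between brush_tip and pot below 0.034 m and angle between brush_grip's own z axis and vertical below 0.6 rad and angle between each of tall_beaker, low_beaker's own z axis and vertical below 0.17 rad and distance of tall_beaker from where it was at the start of the episode below 0.04 m and distance of low_beaker from where it was at the start of the episode below 0.03 m); the robot touches nothing.
It fails at once if the tall beaker is tipped by more than 30 degrees (angle between tall_beaker's own z axis and vertical above 0.52 rad).
It fails at once if the tall beaker is pushed more than 60 mm from its place (distance of tall_beaker from where it was at the start of the episode above 0.06 m).
It fails at once if the low beaker is pushed more than 30 mm from its place (distance of low_beaker from where it was at the start of the episode above 0.03 m).
It also fails if it takes over 54 s, if anything falls off the work surface, if the arm or the gripper's body presses on something with over 40 N, if the wrist force passes 120 N, or if a joint passes its speed limit or range.

## Working session

There is one attempt and no reset: what is moved stays moved. The work goes in short steps, Python scripts to look and compute and a tool call to move; the robot and the scene stay as the last step left them, time stands still between calls to the robot, and variables do not carry over. Pictures are saved under pics/ and viewed, and the job is handed in when it is done.

Besides the shell and the picture viewer there is one more tool, called after ">>>" as name(argument=value, ...) on one line, values as JSON. send_rows: Moves the arm, as the interface text tells. Its arguments: {"type":"object","properties":{"targets":{"type":"string"},"squeeze":{"type":"number"}},"required":["targets"]}

```bash
mkdir -p pics; ls; cat > h.py <<'E'
import numpy as np, cv2
from bench import r, eyes, order
from scipy.spatial.transform import Rotation as R
def K(n):
    i=eyes.camera_info(n); f=210/np.tan(np.radians(i['fovy'])/2)
    return f,i['cx'],i['cy'],R.from_rotvec(i['rvec']).as_matrix(),np.array(i['tvec'])
def towo(n,p):
    f,cx,cy,M,t=K(n); return (np.atleast_2d(p)-t)@M
def cloud(n,d,m):
    f,cx,cy,M,t=K(n); v,u=np.nonzero(m&(d>0)); z=d[v,u]
    return (np.c_[(u-cx)/f*z,(v-cy)/f*z,z]-t)@M
def proj(n,p):
    f,cx,cy,M,t=K(n); c=M@np.array(p)+t; return c[0]/c[2]*f+cx,c[1]/c[2]*f+cy
E
python3 - <<'E'
from h import *
np.set_printoptions(precision=4,suppress=True)
print(r.read_state())
for n in("scene","top"):
    p,d=eyes.camera(n); cv2.imwrite(f'pics/{n}0.png',p[:,:,::-1]); np.save(n+'d.npy',d)
    print(n,eyes.camera_info(n))
    for o in("brush_grip","tall_beaker","pot","low_beaker"):
        for q in eyes.search_frame(n,o): print(n,o,q['confidence'],towo(n,q['xyz'])[0], np.round(proj(n,towo(n,q['xyz'])[0])))
E
```

```text
pics
{'time': 0.0, 'joint_positions': array([-1.1536,  0.3329, -0.0647,  1.4609,  0.0216,  1.3499, -0.0885]), 'joint_vel': array([-0.0012,  0.0002, -0.    ,  0.0012,  0.0006,  0.0011,  0.0017]), 'joint_torque': array([  0.0005, -62.3239,   0.0248, -38.99  ,  -0.0614,   0.0398,
         0.0002]), 'ee_pos': array([0.266 , 0.5652, 0.2217]), 'eef_rot': array([ 0.8443,  0.5358, -0.0006,  0.0004]), 'ft_force': array([-0.4608,  0.3748, -0.5172]), 'torque': array([ 0.0281, -0.0147,  0.0199]), 'width': 0.08703417729456595}
scene {'fovy': 48.594263972754575, 'cx': 282.08773792957146, 'cy': 206.59038040268877, 'rvec': array([ 2.2813,  1.0271, -0.3866]), 'tvec': array([-0.2657, -0.2184,  1.4186])}
scene brush_grip 0.85 [0.4182 0.081  0.0651] [309. 183.]
scene brush_grip 0.74 [0.5353 0.0669 0.0974] [339. 204.]
scene tall_beaker 0.95 [ 0.3796 -0.3456  0.0792] [157. 265.]
scene tall_beaker 0.73 [ 0.5129 -0.2786  0.0763] [217. 288.]
scene pot 0.78 [0.5464 0.0572 0.0464] [338. 222.]
scene low_beaker 0.59 [ 0.4676 -0.0825  0.0306] [274. 238.]
top {'fovy': 56.22999305421438, 'cx': 281.74095832225356, 'cy': 206.3487554276969, 'rvec': array([ 2.1642, -2.1155,  0.191 ]), 'tvec': array([-0.0472,  0.4884,  0.8723])}
top brush_grip 0.68 [0.5232 0.069  0.0688] [236. 189.]
top brush_grip 0.66 [0.4091 0.0853 0.0673] [226. 239.]
top tall_beaker 0.8 [ 0.3604 -0.3646  0.0651] [429. 265.]
top tall_beaker 0.66 [ 0.5082 -0.2919  0.069 ] [395. 199.]
top pot 0.89 [0.5256 0.0664 0.0293] [239. 191.]
top low_beaker 0.78 [ 0.4734 -0.0903  0.0044] [304. 216.]
```

```bash
python3 -c "
import cv2,numpy as np
for n in('scene','top'):
    p=cv2.imread(f'pics/{n}0.png'); cv2.imwrite(f'pics/{n}0b.png',cv2.resize(p,(800,600)))"
```

```text
(no output)
```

View pics/scene0b.png

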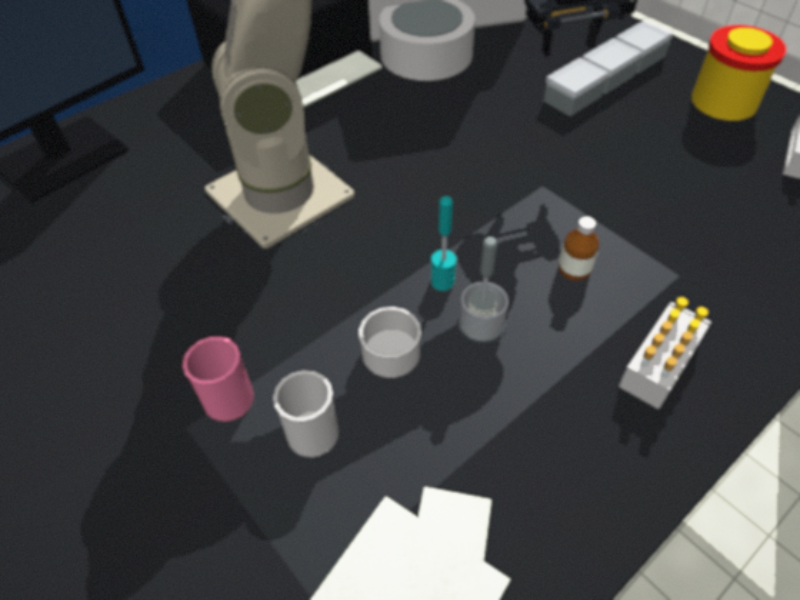

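View pics/top0b.png

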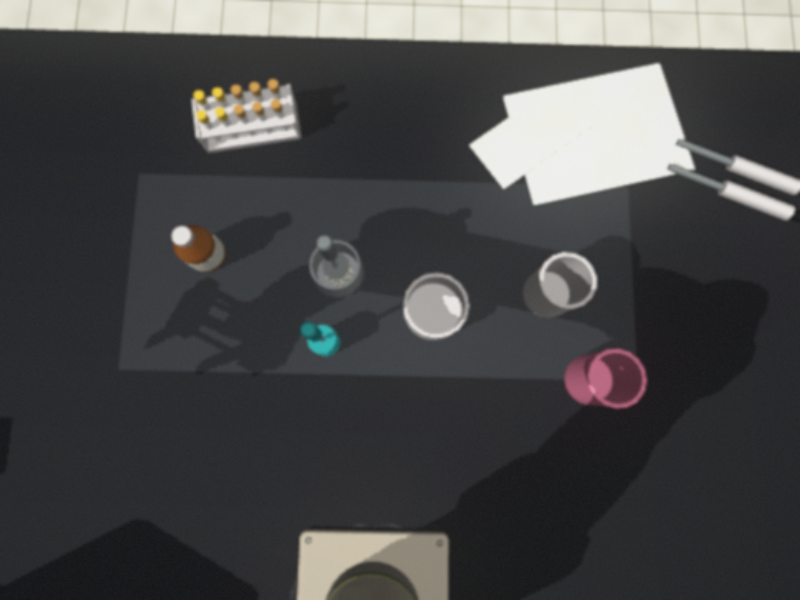

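The grey brush stands in the steel pot (scene 485,300). The white tall beaker is at (305,412), with the pink look-alike to its left and the turquoise decoy brush near (444,240). Next I'll fit the positions precisely.

```bash
cat > fit.py <<'E'
from h import *
np.set_printoptions(precision=4,suppress=True)
from scipy.optimize import least_squares
def rimfit(P,h,rad,c0):
    c0=np.array(c0); q=P[(abs(P[:,2]-h)<0.008)&(np.linalg.norm(P[:,:2]-c0,axis=1)<rad+.035)]
    s=least_squares(lambda c:np.linalg.norm(q[:,:2]-c,axis=1)-rad,c0,loss='soft_l1',f_scale=.002)
    return s.x,len(q),np.sqrt(np.mean(s.fun**2))
E
python3 - <<'E'
from fit import *
for n in("scene","top"):
    d=np.load(n+'d.npy'); P=cloud(n,d,np.ones_like(d,bool))
    print(n,'tall',rimfit(P,.12,.039,(.51,-.28)),'pot',rimfit(P,.07,.038,(.535,.062)),'low',rimfit(P,.065,.048,(.47,-.088)))
    for c in((.53,.066),):
        for z in np.arange(.06,.25,.01):
            q=P[(abs(P[:,2]-z)<.005)&(np.linalg.norm(P[:,:2]-c,axis=1)<.05)]
            if len(q): print(round(z,3),len(q),np.median(q,0),np.ptp(q,axis=0))
    for c,nm in(((.19,.25),'a'),):pass
E
```

```text
scene tall (array([ 0.5071, -0.2808]), 385, np.float64(0.001808351725787034)) pot (array([0.5331, 0.0752]), 438, np.float64(0.015754442164348154)) low (array([ 0.4733, -0.0878]), 347, np.float64(0.0018783015704993853))
0.06 190 [0.5382 0.0634 0.0597] [0.0779 0.0773 0.0099]
0.07 387 [0.5346 0.0701 0.0695] [0.0787 0.0803 0.0093]
0.08 9 [0.534  0.0704 0.0802] [0.0077 0.005  0.0062]
0.09 10 [0.5326 0.0714 0.0897] [0.0055 0.0061 0.0094]
0.1 7 [0.5334 0.0715 0.1029] [0.0045 0.0088 0.0065]
0.11 10 [0.5324 0.0703 0.1091] [0.007  0.0055 0.0092]
0.12 8 [0.5336 0.0707 0.1192] [0.0047 0.0037 0.0063]
0.13 6 [0.5336 0.069  0.128 ] [0.0041 0.0039 0.0053]
0.14 13 [0.536  0.0658 0.1408] [0.0126 0.0112 0.0082]
0.15 25 [0.5384 0.066  0.1507] [0.0147 0.0148 0.0093]
0.16 28 [0.5363 0.0653 0.1601] [0.0164 0.0204 0.0097]
0.17 27 [0.5378 0.0651 0.1698] [0.0176 0.0154 0.0097]
0.18 27 [0.5374 0.0642 0.1794] [0.0177 0.014  0.0084]
0.19 32 [0.537  0.0659 0.1904] [0.0155 0.0181 0.0098]
0.2 29 [0.537  0.0659 0.1997] [0.019  0.0151 0.0086]
0.21 54 [0.5352 0.0691 0.2117] [0.0217 0.02   0.0097]
0.22 19 [0.5313 0.072
[... 342 characters left out ...]
01 0.0794 0.0099]
0.08 3 [0.5259 0.0719 0.0827] [0.001  0.004  0.0042]
0.09 4 [0.527  0.0702 0.0901] [0.003  0.004  0.0067]
0.1 3 [0.5259 0.0719 0.1026] [0.0013 0.0038 0.0052]
0.11 4 [0.5264 0.07   0.1125] [0.002  0.0044 0.0051]
0.12 1 [0.5268 0.0703 0.1182] [0. 0. 0.]
0.15 10 [0.5206 0.0714 0.1516] [0.0066 0.0186 0.0077]
0.16 15 [0.5215 0.0656 0.1594] [0.013  0.0155 0.0095]
0.17 11 [0.5204 0.0679 0.1681] [0.0079 0.016  0.0088]
0.18 16 [0.5214 0.0681 0.1778] [0.0122 0.018  0.0091]
0.19 13 [0.5209 0.0679 0.1898] [0.0076 0.0172 0.0082]
0.2 17 [0.5205 0.0672 0.1986] [0.014  0.0161 0.009 ]
0.21 53 [0.5244 0.0711 0.2135] [0.0196 0.0194 0.009 ]
0.22 49 [0.5292 0.0714 0.2162] [0.0158 0.0172 0.0036]
```

>>> send_rows(targets="0 0 0 -16.7 22.5 -3 -1;0 0 0 -16.7 22.5 -3 -1;0 0 0 -16.7 22.5 -3 -1;0 0 0 -16.7 22.5 -3 -1;0 0 0 -16.7 22.5 -3 -1")

```text
time: 0.92
ee_pos: [0.3328, 0.4409, 0.2378]
eef_rot: [0.844, 0.536, 0.0, -0.0]
ft_force: [0.0, 0.4, 0.1]
width: 0.0868
```

```bash
python3 - <<'E'
from fit import *
for n in("scene","top"):
    d=np.load(n+'d.npy'); P=cloud(n,d,np.ones_like(d,bool))
    q=P[(abs(P[:,2]-.07)<.006)&(np.linalg.norm(P[:,:2]-(.53,.07),axis=1)<.05)]
    print(n,'potbox',(q.max(0)+q.min(0))/2,np.ptp(q,axis=0))
    h=q[abs(np.linalg.norm(q[:,:2]-(.53,.07),axis=1)-.038)<.006]
    print(rimfit(h,.07,.038,(.53,.07)))
    t=P[(np.linalg.norm(P[:,:2]-(.41,.085),axis=1)<.05)]; print('turq top',np.percentile(t[:,2],[90,99,100]))
    b=P[(P[:,2]>.1)&(P[:,0]>.4)&(P[:,0]<.7)&(P[:,1]>.15)]; print('bottle',np.median(b,0),b.max(0))
E
```

```text
scene potbox [0.5337 0.0753 0.0693] [0.0787 0.0806 0.0105]
(array([0.5331, 0.0736]), 181, np.float64(0.0014658895269672942))
turq top [0.1782 0.2108 0.2122]
bottle [0.4781 0.9384 0.1484] [0.5776 1.0638 0.1678]
top potbox [0.5316 0.0744 0.0695] [0.0801 0.0794 0.0109]
(array([0.5304, 0.0738]), 190, np.float64(0.001248522406764587))
turq top [0.1637 0.2116 0.2134]
bottle [0.5546 0.2939 0.1242] [0.5728 0.3141 0.1313]
```

>>> send_rows(targets="0 0 0 -16.7 22.5 -3 -1;0 0 0 -16.7 22.5 -3 -1;0 0 0 -16.7 22.5 -3 -1;0 0 0 -16.7 22.5 -3 -1;0 0 0 -16.7 22.5 -3 -1")

```text
time: 1.33
ee_pos: [0.3991, 0.3173, 0.2529]
eef_rot: [0.844, 0.536, 0.0, -0.0]
ft_force: [0.3, 0.1, 0.5]
width: 0.087
```

>>> send_rows(targets="0 0 0 -16.7 22.5 -3 -1;0 0 0 -16.7 22.5 -3 -1;0 0 0 -16.7 22.5 -3 -1;0 0 0 -16.7 22.5 -3 -1;0 0 0 -16.7 22.5 -3 -1")

```text
time: 1.75
ee_pos: [0.4653, 0.1939, 0.2679]
eef_rot: [0.844, 0.536, 0.0, -0.0]
ft_force: [0.2, 0.4, -0.0]
width: 0.0873
```

```bash
python3 - <<'E'
from fit import *
for n in("wrist","scene"):
    p,d=eyes.camera(n); cv2.imwrite(f'pics/{n}1.png',p[:,:,::-1]);P=cloud(n,d,np.ones_like(d,bool))
    q=P[(P[:,2]>.205)&(P[:,2]<.222)&(np.linalg.norm(P[:,:2]-(.53,.071),axis=1)<.025)]
    print(n,len(q),np.median(q,0) if len(q) else'',(q.max(0)+q.min(0))/2 if len(q) else '')
s=r.read_state();print(s['ee_pos'],s['joint_positions'])
E
```

```text
wrist 486 [0.5271 0.0688 0.2145] [0.5293 0.0663 0.2112]
scene 72 [0.5339 0.0698 0.2128] [0.5315 0.0715 0.2112]
[0.4671 0.1906 0.2684] [-0.706   0.034   0.2342  1.7152 -0.0068  1.392   0.6533]
```

View pics/wrist1.png

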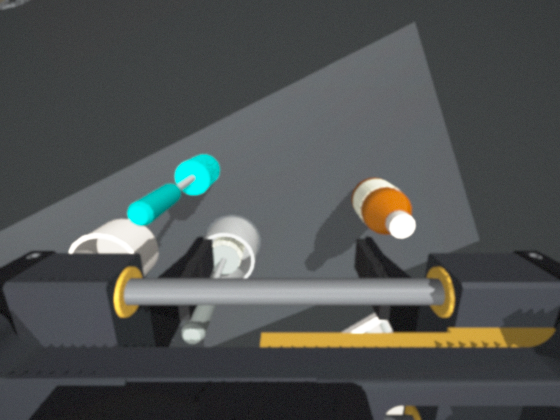

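The wrist view shows the grey brush in the pot at about (215,290), the turquoise decoy to the left and the amber bottle at (390,210). I'll move over the handle.

>>> send_rows(targets="0 0 0 -16.4 21.6 0 -1;0 0 0 -16.4 21.6 0 -1;0 0 0 -16.4 21.6 0 -1;0 0 0 -16.4 21.6 0 -1;0 0 0 -16.4 21.6 0 -1")

```text
time: 2.27
ee_pos: [0.528, 0.0744, 0.2677]
eef_rot: [0.844, 0.536, 0.0, -0.0]
ft_force: [0.5, 0.2, -0.3]
width: 0.087
```

```bash
python3 - <<'E'
from fit import *
for n in("wrist","top"):
    p,d=eyes.camera(n); cv2.imwrite(f'pics/{n}2.png',p[:,:,::-1]);P=cloud(n,d,np.ones_like(d,bool))
    q=P[(P[:,2]>.205)&(P[:,2]<.222)&(np.linalg.norm(P[:,:2]-(.53,.071),axis=1)<.025)]
    print(n,len(q),np.median(q,0) if len(q) else'',(q.max(0)+q.min(0))/2 if len(q) else '')
s=r.read_state();print(s['ee_pos'],s['joint_positions'])
E
```

```text
wrist 573 [0.5276 0.0663 0.2143] [0.5295 0.0653 0.2109]
top 0  
[0.5289 0.0708 0.2676] [-0.5562  0.1011  0.3653  1.6526 -0.0351  1.3942  0.9386]
```

View pics/wrist2.png

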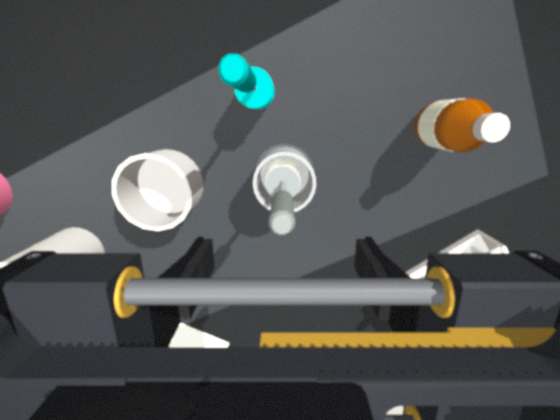

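The wrist view shows the handle centred between the jaws at (283,215), so I'll descend to the grip point and close.

>>> send_rows(targets="0 0 0 0 0 21 -1;0 0 0 0 0 21 -1;0 0 0 0 0 21 -1;0 0 0 0 0 21 -1;0 0 0 0 0 21 -1")

```text
time: 2.78
ee_pos: [0.5272, 0.0763, 0.1616]
eef_rot: [0.844, 0.536, 0.0, -0.0]
ft_force: [0.0, -0.3, 0.5]
width: 0.0866
```

>>> send_rows(targets="0 0 0 0 0 0 -1;0 0 0 0 0 0 0.3;0 0 0 0 0 0 0.3;0 0 0 0 0 0 0.3;0 0 0 0 0 0 0.3", squeeze=25)

```text
time: 3.2
ee_pos: [0.5283, 0.0753, 0.1639]
eef_rot: [0.844, 0.536, 0.001, 0.0]
ft_force: [0.5, 0.6, -0.2]
width: 0.068
```

>>> send_rows(targets="0 0 0 0 0 0 1;0 0 0 0 0 0 1;0 0 0 0 0 0 1;0 0 0 0 0 0 1;0 0 0 0 0 0 1", squeeze=30)

```text
time: 3.62
ee_pos: [0.5277, 0.075, 0.1626]
eef_rot: [0.844, 0.536, 0.0, -0.0]
ft_force: [-0.1, 0.7, -0.4]
width: 0.0344
```

```bash
python3 - <<'E'
from fit import *
for n in("scene",):
    p,d=eyes.camera(n); cv2.imwrite(f'pics/{n}3.png',p[60:330,200:480,::-1].repeat(2,0).repeat(2,1))
s=r.read_state();print(s)
E
```

```text
{'time': 3.6667, 'joint_positions': array([-0.5476,  0.1717,  0.3567,  1.8025, -0.0646,  1.1789,  0.96  ]), 'joint_vel': array([ 0.002 , -0.0007,  0.001 , -0.0001,  0.0006, -0.0004,  0.0006]), 'joint_torque': array([ -0.0004, -45.5918,   2.7543, -36.8517,   0.0027,   0.087 ,
        -0.0006]), 'ee_pos': array([0.5276, 0.075 , 0.1625]), 'eef_rot': array([ 0.8443,  0.5358, -0.    , -0.    ]), 'ft_force': array([ 0.3456,  0.3759, -0.5118]), 'torque': array([ 0.0459,  0.0371, -0.0259]), 'width': 0.0307431698775767}
```

View pics/scene3.png

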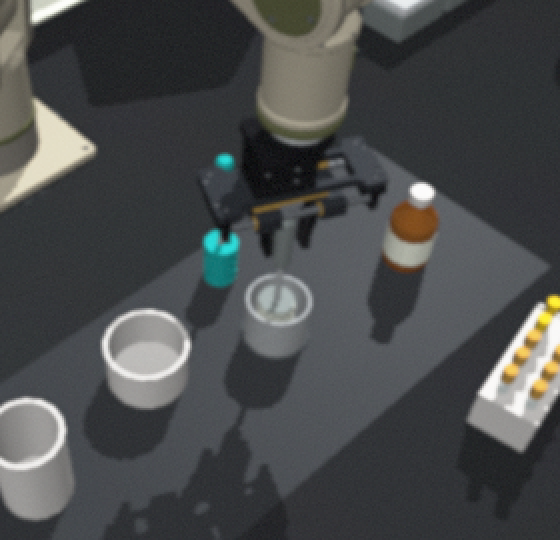

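The picture shows the fingers around the grey handle and the gripper clear of the turquoise brush. I'll finish closing, then lift.

>>> send_rows(targets="0 0 0 0 0 0 1;0 0 0 0 0 0 1;0 0 0 0 0 0 1;0 0 0 0 0 0 1;0 0 0 0 0 0 1")

```text
time: 4.08
ee_pos: [0.5275, 0.075, 0.1624]
eef_rot: [0.844, 0.536, -0.0, -0.0]
ft_force: [-0.0, -0.2, -1.0]
width: 0.0215
```

>>> send_rows(targets="0 0 0 0 0 0 1;0 0 0 0 0 0 1;0 0 0 0 0 -5 1;0 0 0 0 0 -10 1;0 0 0 0 0 -10 1")

```text
time: 4.5
ee_pos: [0.5276, 0.075, 0.1885]
eef_rot: [0.844, 0.536, -0.0, -0.0]
ft_force: [-0.0, 0.5, -0.7]
width: 0.0214
```

```bash
python3 - <<'E'
from fit import *
for n in("scene",):
    p,d=eyes.camera(n); cv2.imwrite(f'pics/{n}4.png',p[60:330,200:480,::-1].repeat(2,0).repeat(2,1))
s=r.read_state();print(s['ee_pos'],s['ft_force'],s['width'])
E
```

```text
[0.5288 0.0751 0.1909] [ 0.4513 -0.1383  2.0919] 0.020965719922049528
```

View pics/scene4.png

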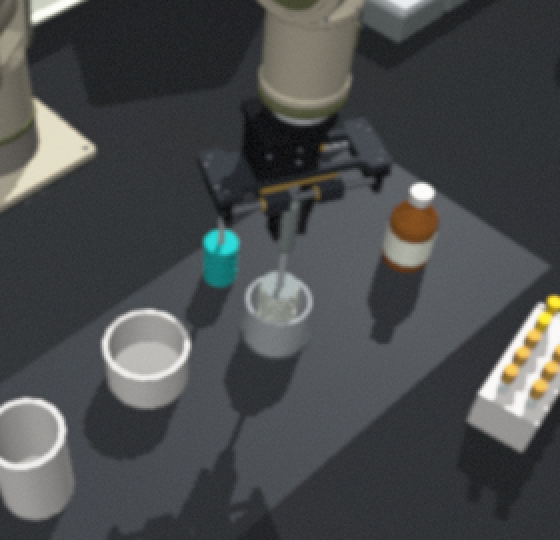

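The brush came up with the gripper. I'll lift it fully and check its tilt.

>>> send_rows(targets="0 0 0 0 0 -25 1;0 0 0 0 0 -28 1;0 0 0 0 0 -28 1;0 0 0 0 0 -28 1;0 0 0 0 0 -28 1")

```text
time: 4.97
ee_pos: [0.5275, 0.0749, 0.3269]
eef_rot: [0.844, 0.536, 0.001, 0.0]
ft_force: [0.5, 0.2, -0.4]
width: 0.0213
```

>>> send_rows(targets="0 0 0 0 0 0 1;0 0 0 0 0 0 1;0 0 0 0 0 0 1")

```text
time: 5.22
ee_pos: [0.5275, 0.075, 0.3243]
eef_rot: [0.844, 0.536, 0.0, -0.0]
ft_force: [0.1, 0.5, -1.4]
width: 0.0211
```

```bash
cat > brush.py <<'E'
from fit import *
def brush(n,tag):
    p,d=eyes.camera(n); cv2.imwrite(f'pics/{n}{tag}.png',p[:,:,::-1])
    s=r.read_state(); e=s['ee_pos']; print(n,'tcp',e,s['ft_force'],s['width'])
    P=cloud(n,d,np.ones_like(d,bool))
    for z in np.arange(-.17,-.03,.01):
        zz=e[2]+z; q=P[(abs(P[:,2]-zz)<.005)&(np.linalg.norm(P[:,:2]-e[:2],axis=1)<.035)]
        if len(q)>2: print('  below tcp',round(z,3),len(q),np.median(q[:,:2],0)-e[:2],np.ptp(q[:,:2],axis=0))
    return p,d,P
E
python3 - <<'E'
from brush import *
for n in("scene","top"): brush(n,5)
E
```

```text
scene tcp [0.5273 0.075  0.3237] [ 0.3647 -0.3738 -1.3501] 0.021495106087872973
  below tcp -0.16 6 [ 0.0177 -0.0165] [0.0145 0.0108]
  below tcp -0.15 60 [ 0.0174 -0.0165] [0.0346 0.0362]
  below tcp -0.14 60 [ 0.018  -0.0158] [0.0388 0.0324]
  below tcp -0.13 60 [ 0.017  -0.0178] [0.033  0.0392]
  below tcp -0.12 62 [ 0.0194 -0.0151] [0.0339 0.0331]
  below tcp -0.11 64 [ 0.0173 -0.0168] [0.0406 0.0339]
  below tcp -0.1 71 [ 0.0159 -0.0165] [0.0376 0.0428]
  below tcp -0.09 223 [ 0.0069 -0.003 ] [0.0452 0.0458]
  below tcp -0.08 11 [ 0.007  -0.0027] [0.0046 0.0076]
  below tcp -0.07 11 [ 0.006  -0.0022] [0.0072 0.0045]
  below tcp -0.06 14 [ 0.0063 -0.0025] [0.0074 0.0069]
  below tcp -0.05 14 [ 0.0062 -0.0022] [0.0067 0.0048]
  below tcp -0.04 13 [ 0.0069 -0.0029] [0.0083 0.0077]
  below tcp -0.03 8 [ 0.0063 -0.003 ] [0.004  0.0088]
top tcp [0.5271 0.075  0.3235] [ 0.8481 -0.0539 -1.2236] 0.021384953012063224
  below tcp -0.15 4 [-0.0082 -0.0203] [0.0084 0.0037]
  below tcp -0.14 4 [-0.0075 -0.0208] [0.0064 0.0036]
  below tcp -0.13 6 [-0.008  -0.0208] [0.0065 0.0035]
  below tcp -0.12 3 [-0.0086 -0.0204] [0.0036 0.0019]
  below tcp -0.1 3 [ 0.0038 -0.0231] [0.0144 0.0029]
  below tcp -0.09 8 [ 0.0031 -0.0208] [0.0052 0.004 ]
```

View pics/scene5.png

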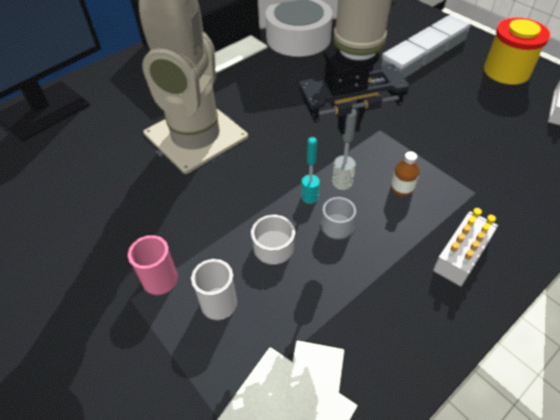

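The brush hangs straight, with its tip about 0.157 m below the TCP and its axis within 3 mm of it. I'll carry it over to the beaker.

>>> send_rows(targets="0 0 0 -15 6 0 1;0 0 0 -22 8.6 0 1;0 0 0 -25 9.8 0 1;0 0 0 -25 9.8 0 1;0 0 0 -25 9.8 0 1")

```text
time: 5.73
ee_pos: [0.5191, -0.0462, 0.3236]
eef_rot: [0.844, 0.536, -0.001, -0.0]
ft_force: [1.3, -0.6, -0.6]
width: 0.0213
```

>>> send_rows(targets="0 0 0 -25 9.8 0 1;0 0 0 -25 9.8 0 1;0 0 0 -25 9.8 0 1;0 0 0 -25 9.8 0 1;0 0 0 -25 9.8 0 1")

```text
time: 6.15
ee_pos: [0.5102, -0.1802, 0.3237]
eef_rot: [0.844, 0.536, -0.0, -0.0]
ft_force: [0.5, -0.5, -1.0]
width: 0.0214
```

>>> send_rows(targets="0 0 0 -25 9.8 0 1;0 0 0 -25 9.8 0 1;0 0 0 -25 9.8 0 1;0 0 0 -19.5 6.9 0 1;0 0 0 0 0 0 1")

```text
time: 6.57
ee_pos: [0.5013, -0.2846, 0.3235]
eef_rot: [0.846, 0.533, -0.001, 0.0]
ft_force: [-0.5, -0.4, -1.0]
width: 0.0211
```

>>> send_rows(targets="0 0 0 0 0 0 1;0 0 0 0 0 0 1;0 0 0 0 0 0 1")

```text
time: 6.82
ee_pos: [0.5039, -0.2786, 0.3241]
eef_rot: [0.844, 0.537, 0.0, -0.001]
ft_force: [0.2, -0.7, -1.6]
width: 0.0212
```

```bash
python3 - <<'E'
from brush import *
for n in("scene","top"):
    p,d,P=brush(n,6); print(rimfit(P,.12,.039,(.506,-.28)))
E
```

```text
scene tcp [ 0.5039 -0.2787  0.3242] [-0.0476  1.0999 -1.2988] 0.021858731105257736
  below tcp -0.16 9 [ 0.0215 -0.0104] [0.0188 0.033 ]
  below tcp -0.15 59 [ 0.0227 -0.0091] [0.0286 0.0365]
  below tcp -0.14 67 [ 0.0215 -0.0091] [0.0283 0.0429]
  below tcp -0.13 62 [ 0.0218 -0.0094] [0.0304 0.0403]
  below tcp -0.12 73 [ 0.0223 -0.0084] [0.0303 0.0412]
  below tcp -0.11 64 [ 0.0217 -0.0081] [0.0272 0.0417]
  below tcp -0.1 81 [ 0.0203 -0.0098] [0.0338 0.0411]
  below tcp -0.09 328 [ 0.0067 -0.0021] [0.0459 0.0438]
  below tcp -0.08 10 [ 0.0058 -0.0015] [0.0034 0.0073]
  below tcp -0.07 15 [ 0.0072 -0.0015] [0.0046 0.0061]
  below tcp -0.06 15 [ 0.0066 -0.0017] [0.0038 0.008 ]
  below tcp -0.05 14 [ 0.0067 -0.0014] [0.0066 0.0074]
  below tcp -0.04 17 [ 0.007 -0.001] [0.0061 0.0069]
  below tcp -0.03 6 [ 0.0078 -0.0019] [0.0068 0.0077]
(array([ 0.507 , -0.2808]), 285, np.float64(0.0017518585375748484))
top tcp [ 0.5039 -0.2788  0.3244] [-0.052   0.2005 -0.9715] 0.02108958848244542
  below tcp -0.15 35 [-0.0085  0.0176] [0.0381 0.032 ]
  below tcp -0.14 44 [-0.0098  0.0175] [0.0345 0.0285]
  below tcp -0.13 37 [-0.0099  0.0162] [0.0403 0.027 ]
  below tcp -0.12 50 [-0.0095  0.0172] [0.0374 0.0304]
  below tcp -0.11 43 [-0.0101  0.0173] [0.0337 0.0313]
  below tcp -0.1 43 [-0.0094  0.0163] [0.0405 0.0378]
  below tcp -0.09 404 [0.0003 0.0025] [0.0443 0.0445]
  below tcp -0.08 11 [0.0001 0.0024] [0.0058 0.0059]
  below tcp -0.07 9 [0.0014 0.0025] [0.0062 0.0055]
  below tcp -0.06 12 [0.0004 0.0024] [0.0053 0.0042]
  below tcp -0.05 10 [0.0014 0.0024] [0.0063 0.0054]
  below tcp -0.04 11 [0.0007 0.0025] [0.0058 0.0042]
(array([ 0.5042, -0.28  ]), 268, np.float64(0.0018305393473463003))
```

View pics/scene6.png

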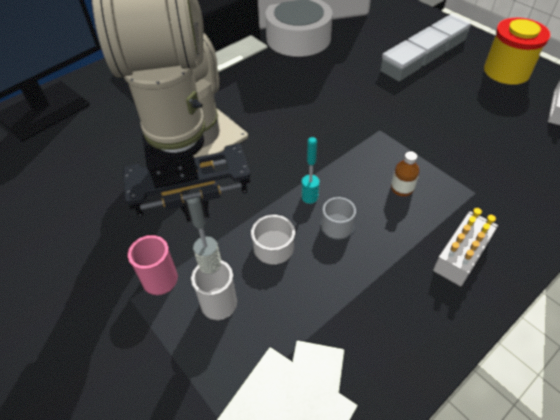

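The brush is within about 2 mm of the beaker axis in both cameras. I'll scrub, starting with the first push down.

>>> send_rows(targets="0 0 0 0 0 -0 1;0 0 0 0 0 20 1;0 0 0 0 0 25 1;0 0 0 0 0 25 1;0 0 0 0 0 25 1")

```text
time: 7.33
ee_pos: [0.5036, -0.2795, 0.2286]
eef_rot: [0.844, 0.536, 0.0, 0.0]
ft_force: [0.4, 0.3, -1.4]
width: 0.0214
```

>>> send_rows(targets="0 0 0 0 0 22 1;0 0 0 0 0 20 1;0 0 0 0 0 14 1;0 0 0 0 0 0 1;0 0 0 0 0 0 1")

```text
time: 7.75
ee_pos: [0.5034, -0.2796, 0.1735]
eef_rot: [0.844, 0.536, -0.0, -0.0]
ft_force: [-0.1, -0.4, 0.2]
width: 0.0213
```

```bash
python3 - <<'E'
from brush import *
for n in("scene",):
    p,d,P=brush(n,7); print(rimfit(P,.12,.039,(.506,-.28)))
E
```

```text
scene tcp [ 0.5039 -0.28    0.1744] [ 0.5646  0.0118 -0.4888] 0.021161211242785277
  below tcp -0.13 7 [-0.0323 -0.0107] [0.0221 0.0533]
  below tcp -0.12 13 [-0.033  -0.0013] [0.0178 0.0493]
  below tcp -0.11 19 [-0.0309 -0.0056] [0.0153 0.052 ]
  below tcp -0.1 56 [-0.0183  0.0023] [0.0497 0.052 ]
  below tcp -0.09 201 [0.0013 0.0002] [0.0529 0.0529]
  below tcp -0.08 24 [-0.0253 -0.0032] [0.0422 0.0588]
  below tcp -0.07 25 [-0.0208 -0.0013] [0.0426 0.0445]
  below tcp -0.06 18 [ 0.0052 -0.0022] [0.0419 0.0503]
  below tcp -0.05 12 [ 0.0058 -0.0006] [0.0412 0.0146]
  below tcp -0.04 9 [ 0.0058 -0.0011] [0.0054 0.005 ]
(array([ 0.5067, -0.2808]), 318, np.float64(0.008518192126200577))
```

View pics/scene7.png

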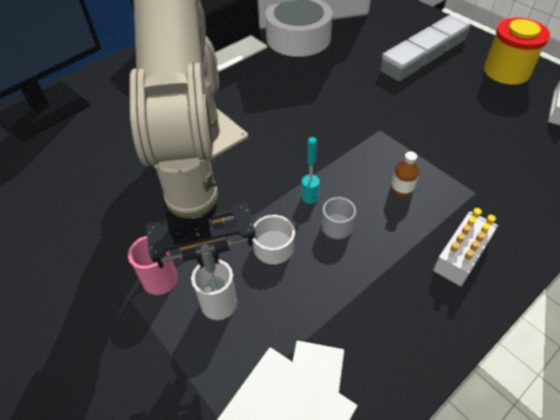

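The picture shows the brush inside the beaker, which hasn't moved. The tip is at about 17 mm, so I'll go 5 mm deeper for margin and then stroke.

>>> send_rows(targets="0 0 0 0 0 5 1;0 0 0 0 0 0 1;0 0 0 0 0 0 1;0 0 0 0 0 0 1")

```text
time: 8.13
ee_pos: [0.5037, -0.2801, 0.1689]
eef_rot: [0.844, 0.536, 0.0, 0.0]
ft_force: [0.4, 0.3, -1.1]
width: 0.0212
```

>>> send_rows(targets="0 0 0 0 0 -15 1;0 0 0 0 0 -15 1;0 0 0 0 0 -13 1;0 0 0 0 0 0 1;0 0 0 0 0 0 1")

```text
time: 8.55
ee_pos: [0.5038, -0.2802, 0.2119]
eef_rot: [0.844, 0.536, 0.001, 0.0]
ft_force: [0.4, 0.2, -1.4]
width: 0.0213
```

>>> send_rows(targets="0 0 0 0 0 0 1;0 0 0 0 0 0 1")

```text
time: 8.72
ee_pos: [0.5031, -0.2797, 0.2105]
eef_rot: [0.844, 0.536, -0.0, -0.001]
ft_force: [-0.1, 0.3, -1.2]
width: 0.0211
```

```bash
python3 - <<'E'
from brush import *
for n in("scene","top"):
    p,d,P=brush(n,8); print(rimfit(P[abs(np.linalg.norm(P[:,:2]-(.506,-.28),axis=1)-.039)<.008],.12,.039,(.506,-.28)))
E
```

```text
scene tcp [ 0.5031 -0.2798  0.2106] [-0.8997 -0.0166 -0.1853] 0.021082447343721816
  below tcp -0.17 8 [-0.03   -0.0127] [0.0213 0.051 ]
  below tcp -0.16 10 [-0.0306 -0.0166] [0.0067 0.0109]
  below tcp -0.15 4 [-0.0294 -0.0183] [0.0049 0.0096]
  below tcp -0.14 11 [-0.0303 -0.0135] [0.0232 0.0546]
  below tcp -0.13 16 [-0.0297 -0.0144] [0.0535 0.0584]
  below tcp -0.12 42 [-0.0002 -0.0101] [0.06   0.0593]
  below tcp -0.11 90 [ 0.0079 -0.0013] [0.0616 0.0544]
  below tcp -0.1 99 [ 0.0058 -0.0053] [0.0616 0.0529]
  below tcp -0.09 304 [ 0.0053 -0.0018] [0.0614 0.0573]
  below tcp -0.08 9 [ 0.0063 -0.0022] [0.0038 0.0054]
  below tcp -0.07 9 [ 0.0074 -0.0008] [0.0056 0.0053]
  below tcp -0.06 13 [ 0.0065 -0.0014] [0.0038 0.0072]
  below tcp -0.05 9 [ 0.0067 -0.0008] [0.0054 0.0074]
  below tcp -0.04 12 [ 0.0069 -0.0009] [0.0037 0.0066]
  below tcp -0.03 4 [0.0074 0.0007] [0.0036 0.0083]
(array([ 0.5071, -0.2808]), 355, np.float64(0.0018630432771570915))
top tcp [ 0.5032 -0.2798  0.2107] [-0.1109  0.3483  0.5786] 0.021144116581688733
  below tcp -0.15 4 [-0.0196 -0.0014] [0.0324 0.0243]
  below tcp -0.14 18 [-0.0163  0.0111] [0.0344 0.0269]
  below tcp -0.13 24 [-0.0084  0.0176] [0.035  0.0296]
  below tcp -0.12 28 [-0.01    0.0173] [0.0379 0.027 ]
  below tcp -0.11 32 [-0.0096  0.0179] [0.0335 0.0301]
  below tcp -0.1 33 [-0.0105  0.0169] [0.0367 0.0346]
  below tcp -0.09 273 [-0.0007  0.0031] [0.0435 0.0437]
  below tcp -0.08 8 [0.001  0.0031] [0.0061 0.0047]
  below tcp -0.07 4 [0.0005 0.0027] [0.0036 0.0028]
  below tcp -0.06 9 [0.0001 0.0027] [0.0067 0.0048]
  below tcp -0.05 6 [0.     0.0025] [0.0047 0.0041]
  below tcp -0.04 5 [0.0003 0.0028] [0.003  0.0025]
(array([ 0.504 , -0.2799]), 250, np.float64(0.0017376967679376863))
```

View pics/scene8.png

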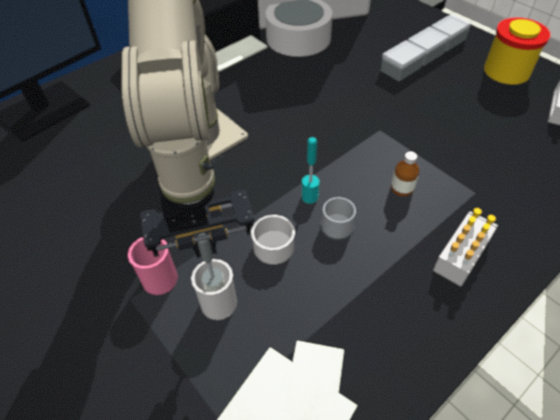

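The bristle tops are level with the rim and the beaker hasn't moved. I'll do the second push, draw up, then the third push.

>>> send_rows(targets="0 0 0 0 0 15 1;0 0 0 0 0 15 1;0 0 0 0 0 13 1;0 0 0 0 0 0 1;0 0 0 0 0 0 1")

```text
time: 9.23
ee_pos: [0.503, -0.2798, 0.168]
eef_rot: [0.844, 0.536, -0.001, -0.001]
ft_force: [0.7, 0.7, -1.8]
width: 0.021
```

>>> send_rows(targets="0 0 0 0 0 0 1;0 0 0 0 0 0 1")

```text
time: 9.4
ee_pos: [0.5039, -0.2803, 0.1694]
eef_rot: [0.844, 0.536, 0.0, 0.0]
ft_force: [-0.4, 1.0, -0.1]
width: 0.0214
```

>>> send_rows(targets="0 0 0 0 0 -15 1;0 0 0 0 0 -15 1;0 0 0 0 0 -13 1;0 0 0 0 0 0 1;0 0 0 0 0 0 1")

```text
time: 9.82
ee_pos: [0.504, -0.2802, 0.2123]
eef_rot: [0.844, 0.536, 0.001, 0.001]
ft_force: [-0.7, 0.5, -1.5]
width: 0.021
```

>>> send_rows(targets="0 0 0 0 0 0 1;0 0 0 0 0 0 1")

```text
time: 9.98
ee_pos: [0.5031, -0.2797, 0.2107]
eef_rot: [0.844, 0.536, -0.0, -0.001]
ft_force: [-0.2, -0.4, -0.7]
width: 0.0213
```

>>> send_rows(targets="0 0 0 0 0 15 1;0 0 0 0 0 15 1;0 0 0 0 0 13 1;0 0 0 0 0 0 1;0 0 0 0 0 0 1")

```text
time: 10.4
ee_pos: [0.5029, -0.2797, 0.1678]
eef_rot: [0.844, 0.536, -0.001, -0.001]
ft_force: [0.4, 0.3, -0.4]
width: 0.0207
```

>>> send_rows(targets="0 0 0 0 0 0 1;0 0 0 0 0 0 1")

```text
time: 10.57
ee_pos: [0.5039, -0.2803, 0.1693]
eef_rot: [0.844, 0.536, 0.0, 0.0]
ft_force: [0.0, -0.4, -1.5]
width: 0.0214
```

```bash
python3 - <<'E'
from brush import *
for n in("scene",):
    p,d,P=brush(n,9); print(rimfit(P[abs(np.linalg.norm(P[:,:2]-(.506,-.28),axis=1)-.039)<.008],.12,.039,(.506,-.28)))
E
```

```text
scene tcp [ 0.5039 -0.2802  0.1693] [ 1.0171 -0.6191 -1.533 ] 0.021287206773292426
  below tcp -0.13 5 [-0.0326 -0.0114] [0.002  0.0065]
  below tcp -0.12 12 [-0.0319 -0.0037] [0.0241 0.0535]
  below tcp -0.11 17 [-0.0323  0.0001] [0.0139 0.0489]
  below tcp -0.1 30 [-0.0296  0.0006] [0.0452 0.0543]
  below tcp -0.09 195 [-0.0007 -0.0004] [0.0515 0.0539]
  below tcp -0.08 23 [-0.0171 -0.0011] [0.0432 0.047 ]
  below tcp -0.07 25 [-0.0277 -0.0036] [0.0417 0.0476]
  below tcp -0.06 16 [ 0.0053 -0.0028] [0.0427 0.0551]
  below tcp -0.05 12 [ 0.0064 -0.0004] [0.0369 0.0216]
  below tcp -0.04 8 [ 0.0061 -0.0017] [0.0035 0.0065]
(array([ 0.507 , -0.2808]), 298, np.float64(0.0017822878252438676))
```

View pics/scene9.png

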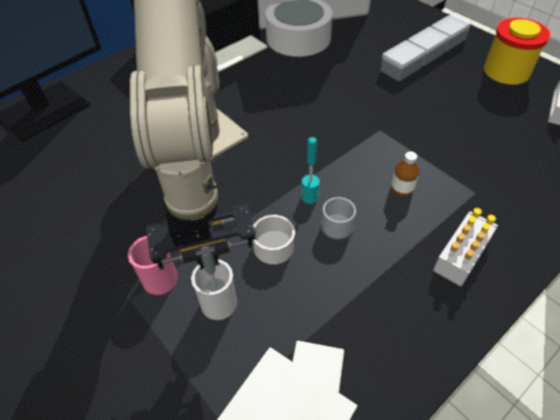

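All three pushes reached the bottom, and the beaker rim is still at its start position. Now I'll lift and go back to the pot.

>>> send_rows(targets="0 0 0 0 0 -25 1;0 0 0 0 0 -33 1;0 0 0 0 0 -33 1;0 0 0 0 0 -33 1;0 0 0 0 0 -31 1")

```text
time: 11.03
ee_pos: [0.5033, -0.2802, 0.3262]
eef_rot: [0.844, 0.536, 0.001, 0.001]
ft_force: [1.1, -0.1, -0.4]
width: 0.0212
```

>>> send_rows(targets="0 0 0 0 0 0 1;0 0 0 0 0 0 1;0 0 0 15 -5.8 0 1;0 0 0 22 -8.5 0 1;0 0 0 25 -9.7 0 1")

```text
time: 11.45
ee_pos: [0.5073, -0.2138, 0.3221]
eef_rot: [0.845, 0.535, -0.001, -0.0]
ft_force: [0.6, 0.3, -0.6]
width: 0.0212
```

>>> send_rows(targets="0 0 0 25 -9.7 0 1;0 0 0 25 -9.7 0 1;0 0 0 25 -9.7 0 1;0 0 0 25 -9.7 0 1;0 0 0 25 -9.7 0 1")

```text
time: 11.87
ee_pos: [0.5169, -0.0785, 0.3223]
eef_rot: [0.844, 0.536, -0.001, -0.0]
ft_force: [0.6, -0.2, -0.2]
width: 0.021
```

>>> send_rows(targets="0 0 0 25 -9.7 0 1;0 0 0 25 -9.7 0 1;0 0 0 25 -9.7 0 1;0 0 0 25 -9.7 0 1;0 0 0 19 -7 0 1")

```text
time: 12.28
ee_pos: [0.526, 0.0499, 0.3221]
eef_rot: [0.844, 0.537, -0.001, -0.001]
ft_force: [0.4, -0.5, -0.8]
width: 0.0215
```

>>> send_rows(targets="0 0 0 0 0 0 1;0 0 0 0 0 0 1;0 0 0 0 0 0 1;0 0 0 0 0 0 1")

```text
time: 12.62
ee_pos: [0.5266, 0.046, 0.3231]
eef_rot: [0.845, 0.535, -0.0, 0.0]
ft_force: [0.1, 0.4, -0.1]
width: 0.0214
```

```bash
python3 - <<'E'
from brush import *
for n in("scene","top"):
    p,d,P=brush(n,'a'); print(rimfit(P,.07,.038,(.532,.074)),rimfit(P,.12,.039,(.506,-.28)))
E
```

```text
scene tcp [0.5266 0.046  0.3233] [ 0.0946  0.4388 -1.3608] 0.021248942067143443
  below tcp -0.16 14 [ 0.019  -0.0167] [0.0295 0.0259]
  below tcp -0.15 52 [ 0.0189 -0.0159] [0.0377 0.0383]
  below tcp -0.14 63 [ 0.0187 -0.0161] [0.0354 0.0358]
  below tcp -0.13 59 [ 0.0188 -0.0175] [0.0341 0.0313]
  below tcp -0.12 65 [ 0.0165 -0.017 ] [0.038 0.037]
  below tcp -0.11 64 [ 0.0194 -0.0158] [0.0387 0.034 ]
  below tcp -0.1 66 [ 0.0158 -0.0154] [0.0452 0.0316]
  below tcp -0.09 231 [ 0.0066 -0.0035] [0.045  0.0464]
  below tcp -0.08 15 [ 0.0062 -0.0021] [0.0057 0.0072]
  below tcp -0.07 16 [ 0.0049 -0.0023] [0.0081 0.0064]
  below tcp -0.06 9 [ 0.0059 -0.0012] [0.0049 0.0046]
  below tcp -0.05 12 [ 0.0063 -0.0021] [0.006  0.0061]
  below tcp -0.04 15 [ 0.0061 -0.0019] [0.0087 0.0063]
  below tcp -0.03 7 [ 0.0053 -0.0038] [0.0093 0.007 ]
(array([0.5332, 0.0736]), 241, np.float64(0.001557844073352856)) (array([ 0.507 , -0.2808]), 374, np.float64(0.0018189162566572866))
top tcp [0.5267 0.0462 0.3234] [ 0.3035 -0.3565 -0.6535] 0.021374095761357723
(array([0.532, 0.074]), 0, np.float64(nan)) (array([ 0.5043, -0.2801]), 367, np.float64(0.0018124411269377146))
  return _methods._mean(a, axis=axis, dtype=dtype,
  ret = ret.dtype.type(ret / rcount)
```

View pics/scenea.png

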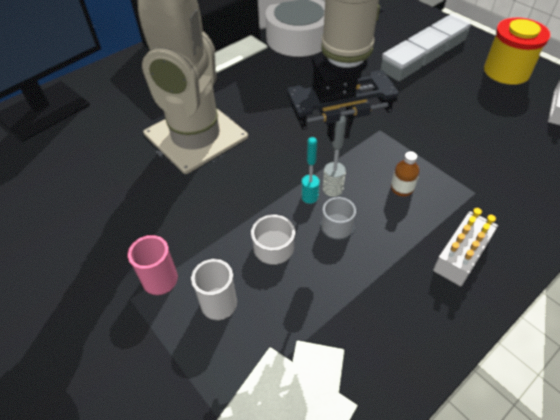

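The brush is hanging free but 28 mm short of the pot axis, so I'll make up the shortfall.

>>> send_rows(targets="0 0 0 13.2 -4.9 0 1;0 0 0 13.2 -4.9 0 1;0 0 0 0 0 0 1;0 0 0 0 0 0 1;0 0 0 0 0 0 1")

```text
time: 13.13
ee_pos: [0.5291, 0.0756, 0.3235]
eef_rot: [0.844, 0.536, -0.0, 0.0]
ft_force: [0.6, -0.1, -1.3]
width: 0.0214
```

```bash
python3 - <<'E'
from brush import *
for n in("scene",):
    p,d,P=brush(n,'b'); print(rimfit(P,.07,.038,(.532,.074)))
E
```

```text
scene tcp [0.5291 0.0752 0.3235] [-0.1153 -0.7582 -1.1308] 0.021429792213262126
  below tcp -0.16 11 [ 0.018  -0.0149] [0.0306 0.0249]
  below tcp -0.15 59 [ 0.0172 -0.0164] [0.0328 0.0374]
  below tcp -0.14 57 [ 0.0181 -0.016 ] [0.0354 0.0315]
  below tcp -0.13 57 [ 0.0163 -0.0165] [0.0399 0.0309]
  below tcp -0.12 67 [ 0.0183 -0.016 ] [0.0343 0.0336]
  below tcp -0.11 63 [ 0.0189 -0.0151] [0.034 0.032]
  below tcp -0.1 72 [ 0.0149 -0.0165] [0.0436 0.0369]
  below tcp -0.09 224 [ 0.0068 -0.0032] [0.0448 0.0467]
  below tcp -0.08 10 [ 0.0064 -0.002 ] [0.0079 0.0051]
  below tcp -0.07 14 [ 0.0066 -0.0022] [0.006  0.0071]
  below tcp -0.06 13 [ 0.0057 -0.0029] [0.0069 0.0058]
  below tcp -0.05 13 [ 0.0065 -0.0015] [0.0065 0.0067]
  below tcp -0.04 14 [ 0.0058 -0.0022] [0.0058 0.0046]
  below tcp -0.03 9 [ 0.0071 -0.0037] [0.0081 0.007 ]
(array([0.5332, 0.0739]), 236, np.float64(0.001621032233066976))
```

>>> send_rows(targets="0 0 0 0 0 20 1;0 0 0 0 0 25 1;0 0 0 0 0 25 1;0 0 0 0 0 25 1;0 0 0 0 0 22 1")

```text
time: 13.6
ee_pos: [0.5288, 0.0747, 0.2051]
eef_rot: [0.845, 0.535, -0.0, -0.0]
ft_force: [0.2, 0.6, -1.5]
width: 0.0213
```

>>> send_rows(targets="0 0 0 0 0 18 1;0 0 0 0 0 14 1;0 0 0 0 0 8 1;0 0 0 0 0 0 1;0 0 0 0 0 0 1")

```text
time: 14.02
ee_pos: [0.5293, 0.0751, 0.1669]
eef_rot: [0.844, 0.536, 0.0, 0.0]
ft_force: [-0.2, -0.6, -2.1]
width: 0.0211
```

>>> send_rows(targets="0 0 0 0 0 1 1;0 0 0 0 0 0 1;0 0 0 0 0 0 1")

```text
time: 14.27
ee_pos: [0.5295, 0.0754, 0.1663]
eef_rot: [0.844, 0.536, 0.001, 0.0]
ft_force: [0.5, -0.9, -1.0]
width: 0.021
```

```bash
python3 - <<'E'
from brush import *
p,d=eyes.camera("scene"); cv2.imwrite('pics/scenec.png',p[60:330,200:480,::-1].repeat(2,0).repeat(2,1))
s=r.read_state();print(s['ee_pos'],s['ft_force'],s['width'])
E
```

```text
[0.5295 0.0754 0.1662] [-0.1145 -0.05   -1.2419] 0.020839580620665803
```

View pics/scenec.png

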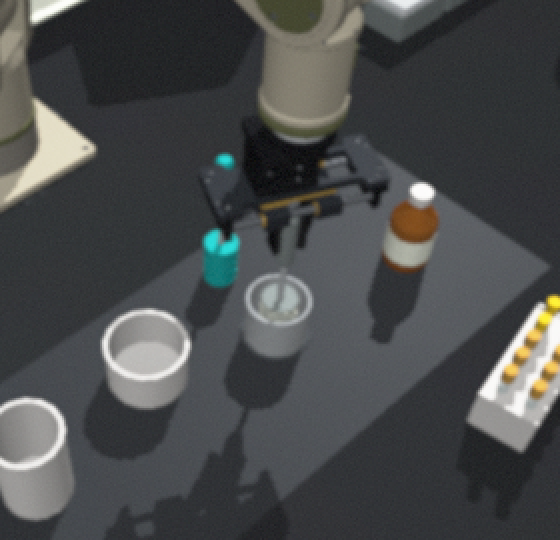

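The brush is in the pot, hanging about 4 mm above the floor. I'll lower it the rest of the way slowly.

>>> send_rows(targets="0 0 0 0 0 1.5 1;0 0 0 0 0 1 1;0 0 0 0 0 0 1;0 0 0 0 0 0 1")

```text
time: 14.65
ee_pos: [0.529, 0.0753, 0.163]
eef_rot: [0.844, 0.536, -0.0, -0.0]
ft_force: [-0.3, 0.7, -0.3]
width: 0.0211
```

>>> send_rows(targets="0 0 0 0 0 1 1;0 0 0 0 0 0 1;0 0 0 0 0 0 1")

```text
time: 14.9
ee_pos: [0.5294, 0.0753, 0.1623]
eef_rot: [0.844, 0.536, 0.0, 0.0]
ft_force: [0.1, -0.7, 1.6]
width: 0.0212
```

The vertical force has turned positive, so the brush is on the floor. I'll release.

>>> send_rows(targets="0 0 0 0 0 0 0.4;0 0 0 0 0 0 0.3;0 0 0 0 0 0 0.1;0 0 0 0 0 0 -0.2;0 0 0 0 0 0 -0.5")

```text
time: 15.32
ee_pos: [0.529, 0.0754, 0.1619]
eef_rot: [0.844, 0.536, -0.0, -0.0]
ft_force: [0.7, 0.6, 0.0]
width: 0.0429
```

>>> send_rows(targets="0 0 0 0 0 0 -1;0 0 0 0 0 0 -1;0 0 0 0 0 0 -1;0 0 0 0 0 0 -1;0 0 0 0 0 0 -1")

```text
time: 15.73
ee_pos: [0.5291, 0.0753, 0.162]
eef_rot: [0.844, 0.536, 0.0, -0.0]
ft_force: [0.1, -0.2, 0.1]
width: 0.0758
```

>>> send_rows(targets="0 0 0 0 0 0 -1;0 0 0 0 0 0 -1;0 0 0 0 0 0 -1;0 0 0 0 0 0 -1;0 0 0 0 0 0 -1")

```text
time: 16.15
ee_pos: [0.5291, 0.0754, 0.1621]
eef_rot: [0.844, 0.536, 0.0, -0.0]
ft_force: [0.5, -0.6, -0.4]
width: 0.0868
```

```bash
python3 - <<'E'
from brush import *
p,d=eyes.camera("scene"); cv2.imwrite('pics/scened.png',p[60:330,200:480,::-1].repeat(2,0).repeat(2,1))
s=r.read_state();print(s['ee_pos'],s['ft_force'],s['width'])
E
```

```text
[0.5291 0.0753 0.162 ] [-0.0115  0.2479 -1.0496] 0.08708773708722539
```

View pics/scened.png

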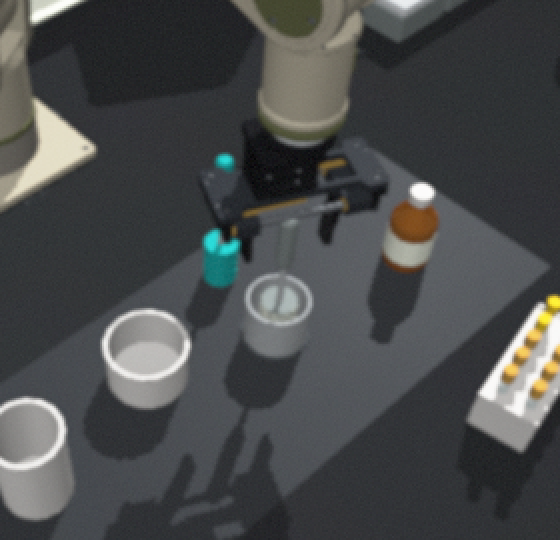

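The brush stands freely between the open fingers. I'll withdraw straight up.

>>> send_rows(targets="0 0 0 0 0 -15 -1;0 0 0 0 0 -25 -1;0 0 0 0 0 -30 -1;0 0 0 0 0 -30 -1;0 0 0 0 0 -30 -1")

```text
time: 16.62
ee_pos: [0.5288, 0.0752, 0.2935]
eef_rot: [0.844, 0.536, -0.0, -0.0]
ft_force: [0.6, -0.1, 0.1]
width: 0.0869
```

>>> send_rows(targets="0 0 0 0 0 -20 -1;0 0 0 0 0 0 -1;0 0 0 0 0 0 -1;0 0 0 0 0 0 -1;0 0 0 0 0 0 -1")

```text
time: 17.03
ee_pos: [0.5286, 0.0753, 0.3108]
eef_rot: [0.844, 0.536, -0.001, -0.0]
ft_force: [-0.1, 0.5, 1.3]
width: 0.0871
```

```bash
python3 - <<'E'
from fit import *
p,d=eyes.camera("scene"); cv2.imwrite('pics/scenee.png',p[:,:,::-1])
P=cloud("scene",d,np.ones_like(d,bool))
s=r.read_state();print(s['ee_pos'],s['ft_force'],s['width'])
for z in np.arange(.08,.23,.02):
    q=P[(abs(P[:,2]-z)<.01)&(np.linalg.norm(P[:,:2]-(.532,.074),axis=1)<.03)]
    if len(q): print(round(z,3),len(q),np.median(q,0))
print(rimfit(P,.12,.039,(.51,-.28)),rimfit(P,.065,.048,(.47,-.088)))
E
```

```text
[0.5286 0.0752 0.3108] [ 0.2665 -0.6009  0.8237] 0.08729636987340815
0.08 119 [0.5365 0.072  0.0713]
0.1 21 [0.536  0.0727 0.0994]
0.12 18 [0.5355 0.0721 0.1215]
0.14 29 [0.5397 0.0681 0.1464]
0.16 54 [0.5399 0.0676 0.1606]
0.18 56 [0.5392 0.0676 0.1803]
0.2 61 [0.5401 0.0674 0.2   ]
0.22 56 [0.5361 0.0726 0.214 ]
(array([ 0.507 , -0.2808]), 380, np.float64(0.0018119042633429248)) (array([ 0.4733, -0.0879]), 357, np.float64(0.001859037379990286))
```

View pics/scenee.png

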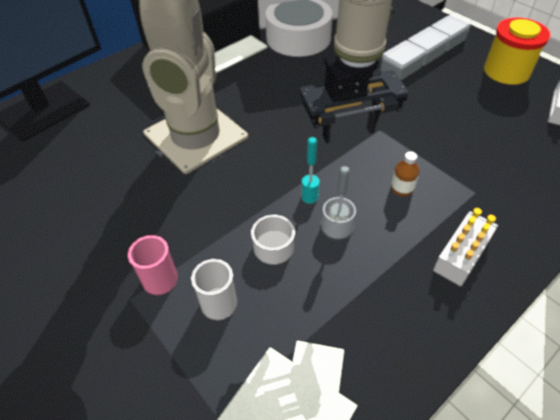

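The brush stands upright in its pot at (340,205), both beakers are where they started, and the gripper is clear. I'll hand the job in.

```bash
python3 -c "
from bench import order
print(order.close_job())"
```

```text
the job is handed in; nothing more can be done
None
```

I took the brush from the pot, scrubbed the tall white beaker, stood the brush back in the pot and handed the job in. It finished at about 17 s of the 54 s allowed; the hand-in reports no verdict.

- **Scrubbing:** There were three pushes, each with the bristle end at an estimated 12 mm above the beaker's underside. I drew up twice to about 54 mm, which put the bristle tops level with the rim.
- **Brush:** The last camera check showed it standing upright in the pot. Its axis is about 1–2 mm from the pot's centre.
- **Beakers:** The fitted rims of the tall and low beakers match their starting positions to within 1 mm. I didn't touch the turquoise or pink look-alikes.
- **Gripper:** It is open and clear, about 95 mm above the top of the brush. Wrist forces I read stayed around 2 N or less throughout.

- **Disagreement:** The scene and top cameras differ by about 3 mm on absolute positions, which is within the clearances.
- **Fell short:** The return move stopped 28 mm short of the pot because I sent too few rows. I corrected it before lowering the brush.

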